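# Slide the test-jig cover onto its hidden pin and hold it pressed

## Task

Pick up the slotted cover by its ridge, slide it tongue first along the jig's rails under the hood, feeling for the hidden pin until the slot drops over it, then press the cover down fully home on the ledges so that the sprung board is pressed on its test contacts, and finish like that: still gripping the cover and holding it pressed down. Be gentle, the board cracks if the cover is forced (keep the push on the jig below 35 N), and leave the other things on the bench where they are.

Things in the scene. Friction and masses are not known exactly. Their poses are not given: they have to be found in the camera images.
- jig: Board test jig fixed to the bench: black base 240 x 110 x 12 mm; origin: centre of its underside, on the bench; z up, x = slide direction, towards the hood. Two rails along x, 78 mm apart inside, tops at z = 36 mm. Inside them two ledges (|y| = 28 to 39 mm, tops at z = 20 mm): the stops on which the cover ends, its underside then at z = 20 mm.
- hood_mouth (a point): Jig point x = 45, y = 0, z = 45 mm: middle of the open front of the closed metal hood at the jig's +x end. Hood: x = 45 to 120 mm, inside 78 mm wide to x = 114, roof underside z = 62, roof top z = 66 mm. Under it, unseen, a clamped round pin, 9 mm diameter, top at z = 32 mm, on the centre line y = 0, anywhere from x = 65 to 85 mm (differs each time).
- cover: Loose jig cover, 0.2 to 0.33 kg, flat on the bench, ridge up. Origin on its underside, z up, x towards the tongue. Aluminium plate 8 mm thick: main part x = -80 to 30 mm, 70 mm wide; tongue x = 30 to 84 mm, 44 mm wide, with a slot. Centre of mass near x = -10 mm. Underside above the bench: 32 mm riding on the pin's top, 25 mm dropped on the sprung bed, 20 mm pressed fully home.
- ridge (a point): Top centre of the cover's grip ridge, 36 mm above the underside, at cover x = -15 mm. Black plastic ridge along the cover's x: 50 mm long, 14 mm thick along y, standing 28 mm above the plate. Lightly gripped (50 N or less) it can pivot between the fingers when the tongue is pushed on the pin; 90 N does not harm it.
- slot (a point): Centre of the through slot in the cover's tongue, at the underside, cover x = 62 mm. The slot is 14 mm along x and 22 mm along y: it passes the pin when its centre is within 2.5 mm of the pin along x and 6 mm along y.
- bed (a joint): How far the sprung bed with the circuit board is pressed down, in m: 0 free, 0.005 with the cover fully home. Bed in the jig between the ledges, x = -93 to 23 mm, 50 mm wide, its top 25 mm above the bench when free. The spring pushes back with about 3.6 N at first and 9.6 N at 0.005 (1.2 N per mm).
- phone: Bystander: opened phone, 150 x 72 x 8 mm, lying flat; origin at its underside
- screwdriver: Bystander: yellow-handled screwdriver, 150 mm, lying; origin at its underside
- flux_jar: Bystander: glass jar with metal cap, 48 mm wide, 50 mm high, standing; origin at its underside
- cleaner: Bystander: white plastic bottle, 40 mm wide, 110 mm high, standing; origin at its underside
- screw_tray: Bystander: clear divided tray, 90 x 60 x 18 mm; origin at its underside
- brush: Bystander: brush, 160 mm, lying; origin at its underside
Things that resemble listed ones, but are neither listed nor needed, are in the scene too. What is shaped like the cover but yellow is not meant.

How it is judged:
By the outcome, as a careful person would: the job done as asked, in the order asked, and still so for the second after the job is handed in, while the arm keeps its last pose, push and grip.
It also fails if it takes over 51 s, if anything falls off the work surface, if the arm or the gripper's body presses on something with over 40 N, if the wrist force passes 120 N, or if a joint passes its speed limit or range.

## Robot

A 7-joint arm with a two-finger parallel gripper is mounted at the origin on the work surface. World frame = base frame: x ahead of the robot, y to its left, z up, the work surface at z = 0. Lengths are in mm, angles in rad, forces in N, time in s.
With the tool pointing down it reaches from about 400 to 900 mm from the base axis. Payload 5.5 kg.
Tool frame: the origin (TCP) lies midway between the tips of the shut fingers; the grasp point (between the pads) lies 19 mm behind it; z points along the fingers, y is the line along which they close (so a half turn about z gives the same grasp; the last joint's range is limited). The gripper opens to 85 mm and grips with 20 to 120 N. Pads are 22 mm wide; open, the fingers measure 114 mm over their backs; the gripper's body (76 mm by 85 mm) begins 54 mm behind the grasp point. The pads swing forward as they close: fully open they stand 13 mm farther back than shut.
Start: joints at [-0.876, 0.501, -0.427, 1.55, 0.221, 1.138, -0.21], TCP at [271.993, 590.355, 231.31] pointing down, gripper open.
Joint ranges: [-2.88, 2.88], [-0.31, 2.03], [-1.54, 1.56], [0.2, 2.42], [-1.41, 4.55], [0.19, 2.02], [-2.57, 2.57]. Speed limits (rad/s): [2.57, 2.57, 3.14, 3.14, 3.14, 3.14, 3.14].

## Interface

Orientations are given as a unit quaternion [x, y, z, w].
In Python, from cell import * gives the robot as it stands. The module is installed in compiled form; this text tells all that it offers. Calls block until the motion is done:
- movep(position, orientation): joint-space move of the TCP to a pose.
- movel(position, ori=None, v=150, force_limit=None): straight line of the TCP; ori=None keeps the orientation; v is the mean speed in mm/s. With force_limit (N) it stops when the force on the tool has changed by that much, and returns True; else False.
- move_joints(angles): joint-space move.
- set_gripper(opening): finger opening in mm; the grip force is fixed at half the most; returns when the fingers have stopped.
- wait(seconds).
- solve_ik(position, orientation): joint angles nearest the present ones, or None.
- capture(name): name is "side" or "top"; returns (picture, depth): 384x512x3 uint8, red, green, blue; 384x512 float32, mm along the optical axis (not along the pixel's ray), 0 where there is no reading.
- camera_params(name): a dict with "camera_matrix" (3x3 intrinsics, pixels), "R" (3x3) and "t" (3): a world point X has camera coordinates R X + t. Camera axes: x right, y down, z forward; pixel columns grow to the right and rows downward; lengths in mm; the calibration is good to about 2 mm. A picture is of the moment at which its call begins. camera_params takes no time and is no camera call.
A pose or a line that the arm cannot do raises Unreachable and nothing moves.
- hand_in(): hands the job in; it is judged then, once.
Readings, each from a call of its own:
- current_t(): time.
- current_q(): joint angles.
- current_qvel(): joint speeds.
- current_effort(): joint torques, N m.
- current_eef_pos(): TCP position.
- current_tcp_rot(): TCP orientation.
- current_force(): force on the tool from outside, world axes, zero at the start.
- current_moment(): the same for the moment, N m.
- current_finger_gap(): finger opening in mm.
- current_grip_force(): force on a finger pad.
Only numpy, scipy, OpenCV 4.12 (cv2) and the standard library are available. Lean on these libraries where they do the work, as an engineer would, in place of code of your own. Each camera call takes 0.05 s, during which the arm holds its last target. There are 200 camera calls.

## Working session

There is one attempt and no reset: what is moved stays moved. The work goes in short steps, each a Python script; the robot and the scene stay as the last script left them, time stands still between calls to the robot, and variables do not carry over. Pictures are saved under pics/ and viewed, at most 10 in all, crops included, and the job is handed in when it is done.

```bash
mkdir -p pics
python3 - <<'E'
from cell import *
import cv2,numpy as np
for n in("top","side"):
    p,d=capture(n); np.savez(f"{n}0.npz",p=p,d=d); cv2.imwrite(f"pics/{n}0.png",cv2.resize(p[:,:,::-1],(800,600)))
    c=camera_params(n); print(n,c["camera_matrix"],c["R"],c["t"],(d>0).mean())
print(current_t(),current_tcp_rot(),current_finger_gap())
E
```

```text
top [[405.6135732    0.         250.76461063]
 [  0.         405.6135732  191.43600072]
 [  0.           0.           1.        ]] [[-0.01204241 -0.99973308 -0.01971656]
 [-0.99786515  0.01328099 -0.06394345]
 [ 0.06418824  0.01890444 -0.99775873]] [ 104.96434855  510.92655123 1542.76914955] 0.9960276285807291
side [[371.41884805   0.         254.72518028]
 [  0.         371.41884805 200.12899466]
 [  0.           0.           1.        ]] [[ 0.92574985 -0.3776875  -0.01842177]
 [-0.20781678 -0.46747043 -0.8592343 ]
 [ 0.31591042  0.79926438 -0.51125048]] [-448.45551867  200.735549    885.66019814] 0.9959971110026041
0.1 [ 2.14204063e-01  9.76788526e-01 -8.57564139e-04 -2.43247068e-04] 85.4908328791814
```

View pics/top0.png

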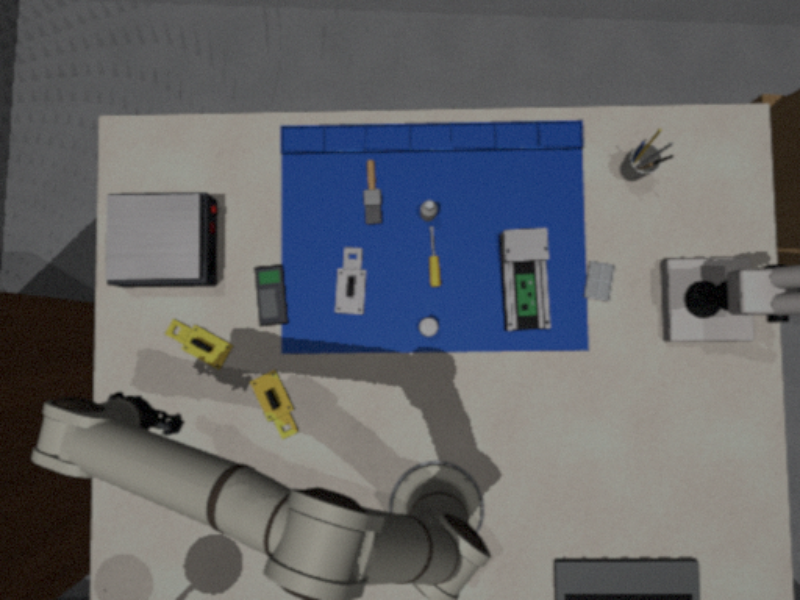

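View pics/side0.png

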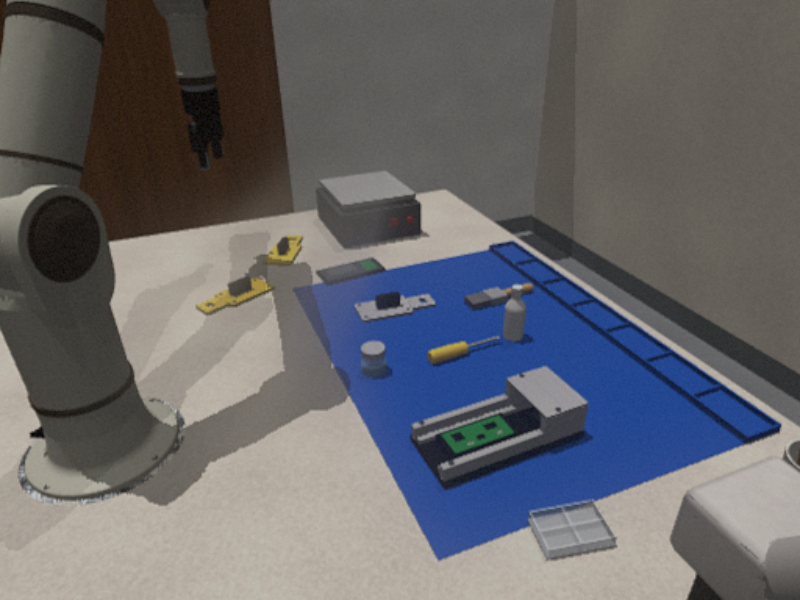

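The top view shows the grey cover at (350,282) with its tongue up (+x). The jig is at (526,280) with its hood at the +x end and the flux jar is at (428,327); the yellow covers are decoys. In the side view the cover is at (393,303) and the jig at (500,425).

```bash
cat > h.py <<'E'
import cv2,numpy as np
from cell import camera_params
def ray(n,uv,z):
    c=camera_params(n); K,R,t=(np.array(c[k],float) for k in("camera_matrix","R","t"))
    uv=np.atleast_2d(np.asarray(uv,float)); C=-R.T@t
    d=np.c_[uv,np.ones(len(uv))]@np.linalg.inv(K).T@R
    return C+d*((z-C[2])/d[:,2])[:,None]
def proj(n,X):
    c=camera_params(n); q=np.atleast_2d(X)@np.array(c["R"]).T+c["t"]; q=q@np.array(c["camera_matrix"]).T
    return q[:,:2]/q[:,2:]
def ortho(n,p,z,x0,x1,y0,y1,s=2):
    "rectified picture of plane z, s px/mm; row 0 = x1, col 0 = y1"
    g=np.array([[x1,y1,z],[x1,y0,z],[x0,y0,z],[x0,y1,z]],float)
    H=cv2.getPerspectiveTransform(proj(n,g).astype(np.float32),np.float32([[0,0],[(y1-y0)*s,0],[(y1-y0)*s,(x1-x0)*s],[0,(x1-x0)*s]]))
    return cv2.warpPerspective(p,H,(int((y1-y0)*s),int((x1-x0)*s)),flags=cv2.INTER_CUBIC)
E
python3 - <<'E'
from h import *
T=np.load("top0.npz");S=np.load("side0.npz")
cc=ray("top",[[350*.64,282*.64]],8)[0];jc=ray("top",[[526*.64,280*.64]],36)[0];print(cc,jc)
rows=[]
def box(c,hx=130,hy=75): return int(c[0]-hx),int(c[0]+hx),int(c[1]-hy),int(c[1]+hy)
for n,D in(("top",T),("side",S)):
    for c,z,nm in((cc,8,"cover"),(jc,36,"rails"),(jc,66,"hood")):
        b=box(c); o=ortho(n,D["p"],z,*b,s=2); i=o.astype(int)
        m=((i[...,2]-i[...,0])<25).astype(np.uint8)
        if nm!="cover": m&=(o.min(2)>60).astype(np.uint8)
        cs=sorted(cv2.findContours(m,0,1)[0],key=cv2.contourArea)[-1]
        (u,v),(w,h),a=cv2.minAreaRect(cs); print(n,nm,b,"ctr x,y",b[1]-v/2,b[3]-u/2,"size",w/2,h/2,a)
        cv2.drawContours(o,[cs],-1,(255,0,0),1)
        rows.append(o)
im=np.hstack(rows)[:,:,::-1];im=im[:, :]
im=np.vstack([im[:,:900],im[:,900:]]); im=cv2.resize(im,(519,600)) if 0 else cv2.resize(im,None,fx=.57,fy=.57,interpolation=cv2.INTER_AREA); print(im.shape)
cv2.imwrite("pics/o1.png",im)
E
```

```text
[556.81158409 202.0392676    8.        ] [ 553.17381557 -228.09853421   36.        ]
top cover (426, 686, 127, 277) ctr x,y 562.4653625488281 200.58316040039062 size 70.13981628417969 164.27220153808594 3.9603118896484375
top rails (423, 683, -303, -153) ctr x,y 557.2500152587891 -227.49999237060547 size 109.99998474121094 247.49996948242188 0.0
top hood (423, 683, -303, -153) ctr x,y 554.25 -222.0 size 242.5 108.0 90.0
side cover (426, 686, 127, 277) ctr x,y 559.9771194458008 206.95417022705078 size 97.3246841430664 164.8785858154297 4.153852939605713
side rails (423, 683, -303, -153) ctr x,y 554.2754211425781 -224.53469848632812 size 261.9496765136719 138.89712524414062 88.14318084716797
side hood (423, 683, -303, -153) ctr x,y 548.5000152587891 -236.5 size 249.99996948242188 131.99996948242188 90.0
(593, 513, 3)
```

View pics/o1.png

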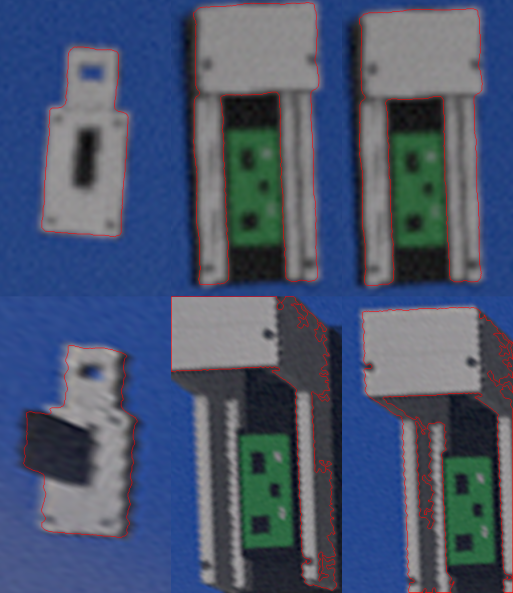

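Top-row ortho: the cover outline is clean (70.1 x 164.3 mm, turned about -4°). The jig is turned slightly the other way, and its side walls blur the rail contours, so I'll segment the jig by depth height in both views.

Run:
```python
from h import *
def cloud(n,d):
    c=camera_params(n);K=np.array(c["camera_matrix"]);v,u=np.indices(d.shape)
    q=np.stack([(u-K[0,2])/K[0,0]*d,(v-K[1,2])/K[1,1]*d,d],-1)
    return (q-c["t"])@np.array(c["R"])
for n in("top","side"):
    D=np.load(n+"0.npz");P=cloud(n,D["d"].astype(float));X,Y,Z=P[...,0],P[...,1],P[...,2]
    J=(abs(X-553)<150)&(abs(Y+228)<80)&(D["d"]>0)
    print(n,"hist",np.histogram(Z[J],np.arange(-4,80,4))[0])
    m=J&(abs(Z-66)<4); A=P[m][:,:2].astype(np.float32);r=cv2.minAreaRect(A)
    print("hood",m.sum(),r,A.mean(0),Z[m].mean())
    m=J&(abs(Z-36)<4)&(X<585)&(X>445);A=P[m]
    for s in(1,-1):
        B=A[s*(A[:,1]+228)>25]; f=np.polyfit(B[:,0]-550,B[:,1],1); e=B[:,1]-np.polyval(f,B[:,0]-550); print("rail",s,len(B),f,np.degrees(np.arctan(f[0])),np.percentile(e,[2,98]),B[:,0].min())
    m=(abs(X-556)<110)&(abs(Y-202)<50)&(abs(Z-36)<5); A=P[m];print("ridge",m.sum(),A.mean(0),cv2.minAreaRect(A[:,:2].astype(np.float32)))
    m=(abs(X-556)<110)&(abs(Y-202)<60)&(abs(Z-8)<3); A=P[m];print("plate",m.sum(),A.mean(0),cv2.minAreaRect(A[:,:2].astype(np.float32)))
# colour checks on rectified green board (z ~ 26) and rail inner edges
for n in("top","side"):
    p=np.load(n+"0.npz")["p"];o=ortho(n,p,26,423,683,-303,-153,4).astype(int)
    m=((o[...,1]-o[...,0]>20)&(o[...,1]-o[...,2]>10)).astype(np.uint8)
    c=max(cv2.findContours(m,0,1)[0],key=cv2.contourArea);r=cv2.minAreaRect(c);print(n,"board",683-r[0][1]/4,-153-r[0][0]/4,np.array(r[1])/4,r[2])
```

```text
top hist [353 555 302 137 151 171 216 221 145 126 117  42   5   4   5  15 122 233
 159  30]
hood 413 ((636.373291015625, -222.5514678955078), (74.65768432617188, 102.53224182128906), 2.527446985244751) [ 636.4382  -223.58237] 66.1408392222488
rail 1 96 [ 4.06507839e-02 -1.81208879e+02] 2.3278366783886417 [-7.255452   6.7921388] 448.3245413753741
rail -1 94 [ 4.25956876e-02 -2.70345729e+02] 2.439078688178788 [-6.38141958  6.07878171] 447.2999841687147
ridge 43 [545.56908234 202.53303221  36.40703916] ((544.7492065429688, 202.8334503173828), (13.070825576782227, 47.03642654418945), 82.83663940429688)
plate 474 [558.43156568 202.24790736   7.52216196] ((554.8884887695312, 200.78509521484375), (114.86507415771484, 219.012939453125), 88.48506927490234)
side hist [1034 1047  135  611  315  395  603  686  197  542  158   45   48   48
   46   45  161  775    1    0]
hood 910 ((635.6715698242188, -222.2867431640625), (76.33831024169922, 103.32141876220703), 2.659607172012329) [ 633.70013 -225.39278] 65.00492986159719
rail 1 222 [ 4.20624400e-02 -1.81544407e+02] 2.4085804987629933 [-5.72473059  6.97431829] 445.13981429828505
rail -1 283 [ 4.07208296e-02 -2.71499168e+02] 2.331843368900306 [-5.15053192  6.82728382] 445.0465978818387
ridge 50 [542.7536925  201.51428326  33.93076591] ((542.3849487304688, 204.63897705078125), (19.831226348876953, 48.59138107299805), 87.73543548583984)
plate 373 [549.00394014 196.40303055   7.01929254] ((560.1466674804688, 200.5101776123047), (74.37499237060547, 163.83062744140625), 84.66106414794922)
top board 519.3848876953125 -228.04737091064453 [105.03540802  47.12151337] 87.78795623779297
side board 518.4514007568359 -226.71807861328125 [102.12093353  46.27361679] 87.82868957519531
```

Jig origin is about (553.6, -226.0) with yaw 2.4°. The ridge is at (545.5, 202), cover yaw -4°. Now the grasp.

```bash
cat >> h.py <<'E'
JO=np.array([553.6,-226.0]);JY=np.radians(2.4);CY=np.radians(-4.0);RID=np.array([545.5,202.0])
def q(yaw,flip=1): a=(yaw+np.pi*flip)/2; return [float(np.cos(a)),float(np.sin(a)),0.,0.]
def jig(x,y,z):
    c,s=np.cos(JY),np.sin(JY); return [float(JO[0]+c*x-s*y),float(JO[1]+s*x+c*y),float(z)]
E
python3 - <<'E'
from h import *; from cell import *
for f in(1,0,-1):
    print(f,[np.round(solve_ik(p,o),2) if solve_ik(p,o) is not None else None for p,o in(([*RID,90.],q(CY,f)),([*RID,10.],q(CY,f)),(jig(-55,0,170),q(JY,f)),(jig(8,0,30),q(JY,f)))])
f=1
movep([*map(float,RID),90.],q(CY,f)); set_gripper(45); print(current_t())
p,d=capture("top"); p2,d=capture("side")
a=cv2.resize(p[120:250,150:300],(450,390)); b=cv2.resize(p2[120:250,180:296],(348,390))
cv2.imwrite("pics/pre.png",np.hstack([a,b])[:,:,::-1])
f0=current_force()
print(movel([*map(float,RID),11.],v=60,force_limit=8),current_eef_pos(),current_force()-np.array(f0),current_t())
E
```

```text
1 [array([-0.12,  0.55, -0.36,  1.84,  0.26,  0.8 ,  0.89]), array([-0.13,  0.68, -0.35,  1.86,  0.35,  0.67,  0.81]), array([ 0.25,  0.36,  0.16,  1.88, -0.07,  0.9 ,  2.06]), array([ 0.4 ,  0.65, -0.09,  1.8 ,  0.08,  0.7 ,  1.88])]
0 [array([-0.57,  0.53,  0.22,  1.85, -0.16,  0.78, -1.91]), array([-0.55,  0.66,  0.2 ,  1.87, -0.2 ,  0.63, -1.87]), array([-0.04,  0.39,  0.52,  1.89, -0.24,  0.92, -0.93]), array([ 0.07,  0.67,  0.35,  1.81, -0.33,  0.71, -0.92])]
-1 [array([-0.12,  0.55, -0.36,  1.84,  0.26,  0.8 ,  0.89]), array([-0.13,  0.68, -0.35,  1.86,  0.35,  0.67,  0.81]), array([ 0.25,  0.36,  0.16,  1.88, -0.07,  0.9 ,  2.06]), array([ 0.4 ,  0.65, -0.09,  1.8 ,  0.08,  0.7 ,  1.88])]
2.375
False [545.90453258 202.12699935  11.45113989] [-1.14505672  0.47052823  0.25318265] 3.9417
```

View pics/pre.png

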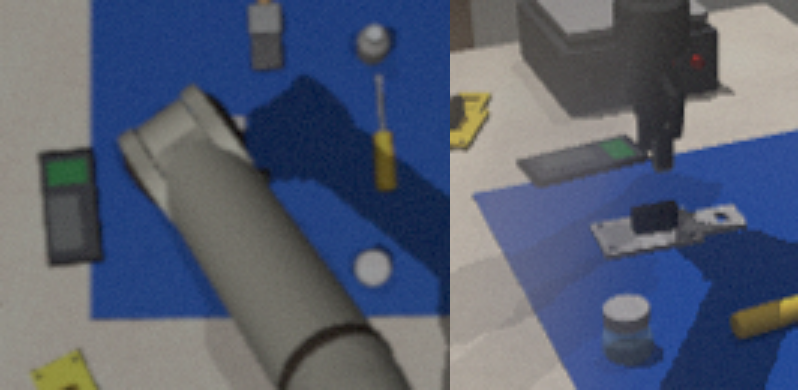

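The side crop shows the fingers centred above the ridge, which is at (655,217), with nothing in the way. Next I close, lift and carry.

Run:
```python
from h import *; from cell import *
f0=np.array(current_force())
set_gripper(5); print("gap",current_finger_gap(),"grip",current_grip_force(),np.round(current_force()-f0,1),current_t())
p=current_eef_pos(); movel([p[0],p[1],165.],v=120); print("gap",current_finger_gap(),np.round(np.array(current_force())-f0,1),np.round(current_moment(),2))
movep(jig(-57,0,165),q(JY)); print(current_eef_pos(),current_t())
wait(.3);print(np.round(np.array(current_force())-f0,1),np.round(current_moment(),2))
movel(jig(-57,0,70),v=100);wait(.2)
a,da=capture("top");b,db=capture("side");np.savez("c1.npz",a=a,b=b,da=da,db=db)
x=cv2.resize(a[130:230,290:400],(440,400)); y=cv2.resize(b[190:310,255:385],(360,400))
cv2.imwrite("pics/carry.png",np.hstack([x,y])[:,:,::-1]);print(current_t(),current_eef_pos())
```

```text
gap 13.05130529691473 grip 59.852702021598816 [ 0.2 -0.8  3.7] 4.325
gap 12.74998757772854 [ 0.4 -1.2 -2.7] [-0.03  0.03 -0.05]
[ 497.43413534 -226.73433913  165.011647  ] 7.35
[ 1.   0.3 -2.7] [0.03 0.05 0.06]
9.05 [ 496.92400056 -228.54040918   70.46025677]
```

View pics/carry.png

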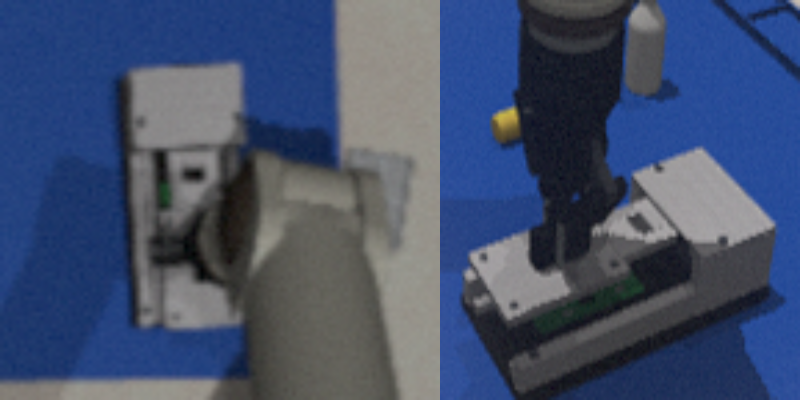

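The cover is held level over the rails, tongue towards the hood. The slot is at about (192,174) in the top crop and (640,220) in the side crop. I'll check the slot's lateral offset, then lower and feel for the pin.

```bash
cat >> h.py <<'E'
def tojig(P): 
    d=np.asarray(P)[:2]-JO; c,s=np.cos(JY),np.sin(JY); return np.array([c*d[0]+s*d[1],-s*d[0]+c*d[1]])
OFF=11.4
E
python3 - <<'E'
from h import *; from cell import *
D=np.load("c1.npz")
for n,uv,z in(("top",(290+192/4,130+174/4),66),("side",(255+200*130/360,190+220*120/400),66)):
    print(n,tojig(ray(n,[uv],z)[0]))
print("tcp",tojig(current_eef_pos()))
f0=np.array(current_force())
p=current_eef_pos()
hit=movel(jig(-57,0,28.5+OFF),v=50,force_limit=6)
print(hit,current_eef_pos(),tojig(current_eef_pos()),np.round(np.array(current_force())-f0,1),np.round(current_moment(),2),current_t())
if not hit:
    f1=np.array(current_force())
    hit=movel(jig(5,0,28.5+OFF),v=20,force_limit=6)
    print(hit,current_eef_pos(),tojig(current_eef_pos()),np.round(np.array(current_force())-f1,1),np.round(current_moment(),2),current_t())
E
```

```text
top [17.94567117 -2.64128835]
side [21.68985767  2.209392  ]
tcp [-56.73266625  -0.16483628]
False [ 496.72032823 -228.33915071   39.7959606 ] [-5.69277321e+01  4.47745570e-02] [-0.3 -0.  -0.3] [-0.01 -0.02  0.01] 9.8
True [ 532.53303123 -226.55580936   38.82756444] [-21.07176434   0.32687127] [-0.3  0.7 -1. ] [-0.    0.01 -0.04] 11.6333
```

Run:
```python
from h import *; from cell import *
f1=np.array(current_force());g=tojig(current_eef_pos())
st=lambda:(np.round(tojig(current_eef_pos()),2),np.round(current_eef_pos()[2],2),np.round(np.array(current_force())-f1,1),np.round(current_moment(),2),round(current_t(),2))
movel(jig(g[0]-4,0,28.5+OFF),v=30);wait(.2);print("back",st())
f1=np.array(current_force())
print(movel(jig(g[0]+6,0,28.5+OFF),v=10,force_limit=5),st());wait(.2);print(st())
b,_=capture("side");cv2.imwrite("pics/touch.png",cv2.resize(b[190:310,255:385],(520,480))[:,:,::-1])
```

```text
back (array([-25.08,   0.05]), np.float64(39.83), array([0. , 0.5, 0. ]), array([ 0.03, -0.02,  0.04]), 12.11)
True (array([-21.24,   0.31]), np.float64(38.86), array([ 0.4, -0.2,  0.1]), array([ 0.01, -0.05,  0.03]), 12.75)
(array([-22.18,   0.65]), np.float64(38.11), array([-0.4, -0.2,  0.1]), array([ 0.  , -0.04,  0.03]), 12.95)
```

View pics/touch.png

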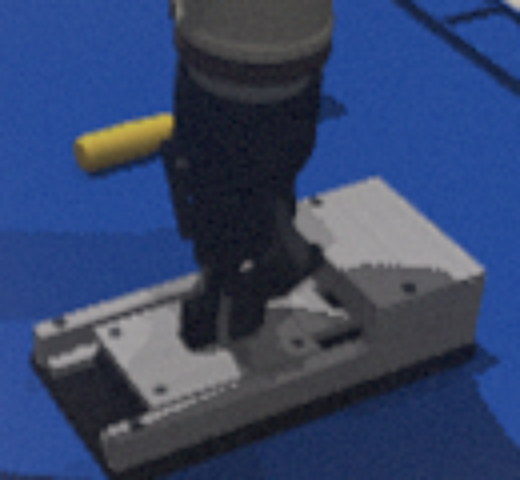

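The tongue tip has entered the hood between the rails (hood mouth near (370,330)), and the contact repeats at TCP jig x ≈ -21.1. So the slot should be over the pin about 26.5 mm farther on. I'll lift, advance, and lower while feeling.

Run:
```python
from h import *; from cell import *
f1=np.zeros(3)
st=lambda:(np.round(tojig(current_eef_pos()),2),np.round(current_eef_pos()[2]-OFF,2),np.round(np.array(current_force())-f1,1),np.round(current_moment(),2),round(current_t(),2))
movel(jig(-24,0,28.5+OFF),v=30)
movel(jig(-24,0,35+OFF),v=40); 
print(movel(jig(1,0,35+OFF),v=30,force_limit=8));print(st())
for x in (5.2,6.7,3.7,8.2,2.2):
    movel(jig(x,0,35+OFF),v=25);wait(.1);f1=np.array(current_force())
    hit=movel(jig(x,0,27+OFF),v=20,force_limit=5); print(x,hit,st())
    if not hit or current_eef_pos()[2]-OFF<29: break
    movel(jig(x,0,35+OFF),v=40)
```

```text
False
(array([ 0.69, -0.03]), np.float64(34.91), array([ 0.1,  0.1, -1.8]), array([0.01, 0.03, 0.02]), 14.54)
5.2 False (array([5.1 , 0.07]), np.float64(26.8), array([ 0.6,  0.9, -0.2]), array([ 0.  , -0.  ,  0.01]), 15.51)
```

It dropped with no resistance. I'll verify the pin is in the slot with a gentle fore-aft feel and centre on it, then press.

Run:
```python
from h import *; from cell import *
st=lambda:(np.round(tojig(current_eef_pos()),2),np.round(current_eef_pos()[2]-OFF,2),np.round(np.array(current_force())-f1,1),np.round(current_moment(),2),round(current_t(),2))
z=27+OFF;e=[]
for s in(6,-6):
    movel(jig(5.2,0,z),v=20);wait(.2);f1=np.array(current_force())
    h=movel(jig(5.2+s,0,z),v=10,force_limit=4);e.append(tojig(current_eef_pos())[0]);print(h,st())
c=float(np.mean(e));print("centre",c);open("c.txt","w").write(str(c))
movel(jig(c,0,z),v=20);wait(.2);f1=np.array(current_force());print(st())
h=movel(jig(c,0,20.5+OFF),v=10,force_limit=12);print(h,st());wait(.3);print(st(),current_finger_gap())
```

```text
True (array([7.76, 0.26]), np.float64(26.0), array([-0.6,  0.4, -1.5]), array([-0.07,  0.  ,  0.01]), 16.43)
True (array([3.2 , 0.22]), np.float64(26.65), array([ 3. , -0.5,  1.2]), array([-0.04, -0.59, -0.04]), 17.28)
centre 5.479752436283674
(array([5.05, 0.07]), np.float64(26.67), array([0., 0., 0.]), array([0.02, 0.  , 0.02]), 17.82)
False (array([ 5.57, -0.04]), np.float64(21.03), array([-2.1,  0.8,  8.3]), array([ 0.07,  0.53, -0.04]), 18.62)
(array([ 5.55, -0.05]), np.float64(21.06), array([-3.8,  1.4,  7.8]), array([0.11, 0.52, 0.01]), 18.92) 12.629066449484435
```

Run:
```python
from h import *; from cell import *
c=float(open("c.txt").read()); f1=np.array([0,0,-2.6])
st=lambda:(np.round(tojig(current_eef_pos()),2),np.round(current_eef_pos()[2]-OFF,2),np.round(np.array(current_force())-f1,1),np.round(current_moment(),2),round(current_t(),2))
z=20.5
while z>15.5:
    z-=.4; movel(jig(c-.3,0,z+OFF),v=8);wait(.15);print(round(z,1),st())
    if current_force()[2]-f1[2]>19: break
print(current_tcp_rot(),current_grip_force())
a,da=capture("top");b,db=capture("side")
np.savez("c2.npz",a=a,b=b,da=da,db=db)
cv2.imwrite("pics/press.png",cv2.resize(b[190:310,255:385],(520,480))[:,:,::-1])
```

```text
20.1 (array([ 5.56, -0.06]), np.float64(20.88), array([-2.6,  0.6,  9.1]), array([0.18, 0.49, 0.02]), 19.32)
19.7 (array([ 5.51, -0.03]), np.float64(20.74), array([-3.4,  0.8, 11.4]), array([0.13, 0.61, 0.01]), 19.72)
19.3 (array([ 5.49, -0.06]), np.float64(20.67), array([-4. ,  1.6, 14.4]), array([0.27, 0.8 , 0.02]), 20.12)
18.9 (array([ 5.47, -0.03]), np.float64(20.58), array([-6. ,  2.1, 15.8]), array([ 0.27,  0.92, -0.01]), 20.52)
18.5 (array([ 5.44, -0.01]), np.float64(20.5), array([-6.9,  2.7, 20.2]), array([0.36, 1.11, 0.01]), 20.92)
[-0.02079027  0.99975098  0.00215012 -0.00781759] 61.66958928108215
```

View pics/press.png

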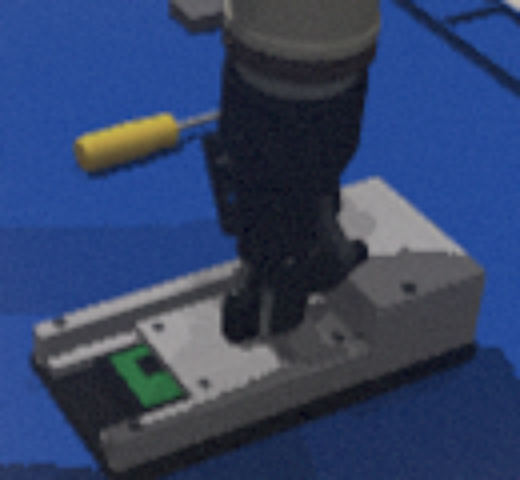

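The cover now sits well below the rail tops, with its rear edge at about (165,370) and the hood over the tongue. Contact stiffness rose sharply near 20.8 mm. I'll check level and height from the depth image.

Run:
```python
from h import *; from cell import *
from scipy.spatial.transform import Rotation as R
r=R.from_quat(current_tcp_rot()); print("tool z in jig",R.from_euler('z',-JY).apply(r.apply([0,0,1])))
D=np.load("c2.npz"); 
def cloud(n,d):
    c=camera_params(n);K=np.array(c["camera_matrix"]);v,u=np.indices(d.shape)
    return (np.stack([(u-K[0,2])/K[0,0]*d,(v-K[1,2])/K[1,1]*d,d],-1)-c["t"])@np.array(c["R"])
for n,k in(("side","db"),("top","da")):
    P=cloud(n,D[k].astype(float)).reshape(-1,3); d=P[:,:2]-JO;c,s=np.cos(JY),np.sin(JY);x=c*d[:,0]+s*d[:,1];y=-s*d[:,0]+c*d[:,1];z=P[:,2]
    m=(x>-55)&(x<40)&(abs(y)<32)&(abs(z-28)<5); A=np.c_[np.ones(m.sum()),x[m],y[m]]
    print(n,"plate",m.sum(),np.median(z[m]),np.linalg.lstsq(A,z[m],rcond=None)[0])
    for a,b in((-55,-35),(-35,-15),(-15,10),(10,42)):
        w=m&(x>a)&(x<b);print("  ",a,b,w.sum(),np.round(np.median(z[w]),2) if w.any() else None)
    for s_ in(1,-1):
        m=(x>-110)&(x<40)&(abs(s_*y-45)<4)&(abs(z-36)<5);print("rail",s_,m.sum(),np.median(z[m]))
```

```text
tool z in jig [-0.01553853  0.00463582 -0.99986852]
side plate 530 27.750300581630245 [ 2.77510255e+01 -8.81553831e-03  3.93017236e-03]
   -55 -35 172 28.13
   -35 -15 156 27.68
   -15 10 101 27.66
   10 42 101 27.36
rail 1 142 34.80209893402878
rail -1 197 35.240694538925766
top plate 171 28.79536456121128 [ 2.83681519e+01 -5.98407356e-03  8.81409843e-03]
   -55 -35 71 28.87
   -35 -15 66 28.78
   -15 10 21 28.39
   10 42 13 28.15
rail 1 58 36.485096768659716
rail -1 15 36.10109515377553
```

Height is about right, but the cover is nose-down by roughly 0.5–0.9° (rear slightly high). I'll tilt the tool to level it, watching the forces.

Run:
```python
from h import *; from cell import *
from scipy.spatial.transform import Rotation as R
c=float(open("c.txt").read()); f1=np.array([0,0,-2.6]);rj=R.from_euler('z',-JY)
def st():
    t=rj.apply(R.from_quat(current_tcp_rot()).apply([0,0,1])); F=np.array(current_force())-f1;M=np.array(current_moment())
    return np.round(t[:2],4),np.round(tojig(current_eef_pos()),2),round(current_eef_pos()[2]-OFF,2),np.round(F,1),np.round(M,2),"copx",round(-(M[1]+.19*F[0])/F[2]*1000),round(current_t(),2)
print(st())
for k in range(1,6):
    o=(R.from_euler('z',JY)*R.from_euler('y',-.006*k)*R.from_euler('z',-JY)*R.from_quat(q(JY))).as_quat()
    movel(jig(c-.3,0,18.5+OFF),ori=[float(v) for v in o],v=8);wait(.25);s=st();print(k,s)
    if np.linalg.norm(s[3])>28 or abs(s[0][0])<.002: break
b,db=capture("side");a,da=capture("top");np.savez("c3.npz",da=da,db=db)
def cloud(n,d):
    cc=camera_params(n);K=np.array(cc["camera_matrix"]);v,u=np.indices(d.shape)
    return (np.stack([(u-K[0,2])/K[0,0]*d,(v-K[1,2])/K[1,1]*d,d],-1)-cc["t"])@np.array(cc["R"])
for n,d in(("side",db),("top",da)):
    P=cloud(n,d.astype(float)).reshape(-1,3); g=np.array([np.cos(JY),np.sin(JY)]);e=P[:,:2]-JO;x=e@g;y=e@[-g[1],g[0]];z=P[:,2]
    m=(x>-55)&(x<40)&(abs(y)<32)&(abs(z-28)<5); l=(x>-110)&(x<40)&(abs(abs(y)-45)<4)&(abs(z-36)<5)
    for w in(m,l): print(n,np.median(z[w]),np.linalg.lstsq(np.c_[np.ones(w.sum()),x[w],y[w]],z[w],rcond=None)[0])
```

```text
(array([-0.0155,  0.0046]), array([ 5.46, -0.  ]), np.float64(20.53), array([-6. ,  2.2, 18.9]), array([0.33, 1.19, 0.  ]), 'copx', -3, 21.02)
1 (array([ 0.0074, -0.0009]), array([ 6.09, -0.2 ]), np.float64(20.17), array([-3.5,  1. , 14.6]), array([ 0.33,  1.03, -0.  ]), 'copx', -25, 21.52)
2 (array([ 0.0137, -0.0009]), array([ 6.22, -0.25]), np.float64(20.16), array([-2.5,  2.3, 14.4]), array([0.34, 0.94, 0.01]), 'copx', -32, 22.02)
3 (array([ 0.02 , -0.001]), array([ 6.4, -0.2]), np.float64(20.14), array([-1.3,  1. , 13.8]), array([0.27, 0.83, 0.06]), 'copx', -42, 22.52)
4 (array([ 0.0262, -0.001 ]), array([ 6.48, -0.22]), np.float64(20.11), array([-0.9,  1.8, 13. ]), array([ 0.19,  0.79, -0.03]), 'copx', -47, 23.02)
5 (array([ 0.0325, -0.001 ]), array([ 6.66, -0.25]), np.float64(20.1), array([-1.3,  1.2, 13.2]), array([ 0.18,  0.72, -0.06]), 'copx', -36, 23.52)
side 27.18564348946044 [ 2.72155750e+01 -1.33471888e-03  8.20129434e-04]
side 34.996583874042564 [ 3.47996011e+01 -3.21574928e-03 -5.13614229e-04]
top 28.55594404940227 [ 2.83120645e+01 -6.98142449e-03 -4.40563730e-03]
top 35.5434860516917 [ 3.61205991e+01 -9.25868478e-03 -2.18488489e-02]
```

The plate is now level and at home height (7.8 mm below the rails). I'll back off the excess tilt and set the final holding push at about 19 N.

Run:
```python
from h import *; from cell import *
from scipy.spatial.transform import Rotation as R
c=float(open("c.txt").read()); f1=np.array([0,0,-2.6]);rj=R.from_euler('z',-JY)
def st():
    t=rj.apply(R.from_quat(current_tcp_rot()).apply([0,0,1])); F=np.array(current_force())-f1;M=np.array(current_moment())
    return np.round(t[:2],4),np.round(tojig(current_eef_pos()),2),round(current_eef_pos()[2]-OFF,2),np.round(F,1),np.round(M,2),"copx",round(-(M[1]+.19*F[0])/F[2]*1000),round(current_t(),2)
z=18.5
for k in (4,3,3,3,3,3,3):
    o=(R.from_euler('z',JY)*R.from_euler('y',-.006*k)*R.from_euler('z',-JY)*R.from_quat(q(JY))).as_quat()
    movel(jig(c,0,z+OFF),ori=[float(v) for v in o],v=8);wait(.3);s=st();print(k,z,s)
    if s[3][2]>19: break
    if k==3: z-=.4
wait(.5);print(st(),current_finger_gap(),current_grip_force())
D=[capture("side") for _ in range(3)];db=np.median([d[1] for d in D],0)
cc=camera_params("side");K=np.array(cc["camera_matrix"]);v,u=np.indices(db.shape);d=db.astype(float)
P=((np.stack([(u-K[0,2])/K[0,0]*d,(v-K[1,2])/K[1,1]*d,d],-1)-cc["t"])@np.array(cc["R"])).reshape(-1,3)
g=np.array([np.cos(JY),np.sin(JY)]);e=P[:,:2]-JO;x=e@g;y=e@[-g[1],g[0]];zz=P[:,2]
m=(x>-55)&(x<40)&(abs(y)<32)&(abs(zz-28)<5); l=(x>-110)&(x<40)&(abs(abs(y)-45)<4)&(abs(zz-36)<5)
for w in(m,l): print(np.median(zz[w]),np.linalg.lstsq(np.c_[np.ones(w.sum()),x[w],y[w]],zz[w],rcond=None)[0])
```

```text
4 18.5 (array([ 0.026 , -0.0009]), array([ 6.6 , -0.23]), np.float64(20.11), array([-2.8,  1.6, 13.9]), array([ 0.25,  0.77, -0.  ]), 'copx', -17, 24.17)
3 18.5 (array([ 0.02  , -0.0009]), array([ 6.59, -0.21]), np.float64(20.18), array([-3.7,  1.7, 14.8]), array([ 0.31,  0.69, -0.06]), 'copx', 1, 24.72)
3 18.1 (array([ 0.02  , -0.0011]), array([ 6.6 , -0.27]), np.float64(20.17), array([-4.8,  1.7, 17.2]), array([ 0.41,  0.89, -0.  ]), 'copx', 1, 25.27)
3 17.700000000000003 (array([ 0.02  , -0.0012]), array([ 6.59, -0.25]), np.float64(20.13), array([-5.4,  1.7, 20.2]), array([ 0.49,  1.07, -0.07]), 'copx', -2, 25.82)
(array([ 0.0199, -0.0012]), array([ 6.57, -0.25]), np.float64(20.11), array([-6. ,  1.7, 19.6]), array([ 0.52,  1.05, -0.02]), 'copx', 5, 26.32) 12.844470758333367 62.10888147354126
27.337955076781626 [2.74611806e+01 6.87260733e-04 2.03130763e-05]
35.02695686425453 [ 3.49021005e+01 -1.38944949e-03 -2.32934712e-03]
```

The plate is level and at z ≈ 20.1. Contact is now very stiff (about 3 N for 0.04 mm), so it's on the ledges, held with about 20 N.

```bash
python3 -c "
from cell import *
print(hand_in())"
```

```text
the job is handed in; nothing more can be done
None
```

The job is handed in: by my readings the slot is over the pin and the cover is level and fully home on the ledges, still gripped and held down with about 20 N, at about 26 s of the 51 s limit. I did not separately re-check the other things on the bench at the end.

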